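Hold the strainer cover flush on its sloped seat

ROBOT

A 7-joint arm with a two-finger parallel gripper is mounted at the origin on the work surface. World frame = base frame: x ahead of the robot, y to its left, z up, the work surface at z = 0. Lengths are in m, angles in degrees, forces in N, time in s.
With the tool pointing down it reaches from about 0.425 to 0.875 m from the base axis. Payload 4.7 kg.
Tool frame: the origin (TCP) lies at the centre of the arm's flange, where the gripper is bolted on; the fingertips stand 182 mm ahead of it and the grasp point (between the pads) lies 164 mm ahead of it; z points along the fingers, y is the line along which they close (so a half turn about z gives the same grasp; the last joint's range is limited). The gripper opens to 87 mm and grips with 3 to 60 N. Pads are 19 mm wide; open, the fingers measure 117 mm over their backs; the gripper's body (75 mm by 190 mm) begins 51 mm behind the grasp point.
Start: joints at [70.995, 18.392, -4.016, 83.108, 1.295, 78.541, -3.26], TCP at [0.22, -0.612, 0.405] pointing down, gripper open.
Joint ranges: [-163.93, 163.93], [-17.29, 119.83], [-79.2, 71.16], [3.27, 140.29], [-89.18, 269.18], [5.43, 117.66], [-154.24, 154.24]. Speed limits (degrees/s): [147.25, 147.25, 180, 180, 180, 180, 180].

INTERFACE

Orientations are given as [roll, pitch, yaw] about the fixed x, y, z axes, in that order (R = Rz(yaw) Ry(pitch) Rx(roll)).
In Python, from cell import env gives the robot as it stands. The module is installed in compiled form; this text tells all that it offers.
- The arm moves only by the tool step_arm, never from a script. Its argument "steps" is one flat list of numbers, 5 for each row, row after row: the opening, from 0 (shut) to 1 (fully open), then the shift along the tool's x, y, z in mm, then the turn about the tool's z in degrees. In form: [grip, dx, dy, dz, roll, grip, dx, dy, dz, roll, ...]. A call has 1 to 12 rows; each row shifts and turns the commanded pose from where the row before left it, along the tool's axes as they then stand; what a row does not reach is not made up. A row lasts 1/8 s, in which the tool goes at most 62.5 mm and 10.7 degrees, less where a joint would pass 70% of its speed; a pose out of reach is approached as far as the arm can. A call with a gripper value outside its range is refused whole. The fingers move at their own pace and stop on an object; "grip_force" is the grip in N (left out, the last holds). Time passes only in rows, so rows that do not move let the fingers close. It gives the time, the measured TCP pose, the force, the opening and the grip force at its end, in the units of the state.
- env.get_obs(): the state, without advancing time (a new reading comes with each control period).
- env.read_camera(name): name is "scene" or "top"; returns a dict with "image" (384x512x3 uint8, red, green, blue), "camera_matrix" (3x3 intrinsics, pixels), "R" (3x3) and "t" (3): a world point X has camera coordinates R X + t. Camera axes: x right, y down, z forward; pixel columns grow to the right and rows downward; lengths in m; the calibration is good to about 2 mm. A picture is of the moment at which its call begins. There is no depth.
- env.sign_off(): hands the job in; it is judged then, once.
The state is a dict: "time_s": time; "qpos": joint angles; "joint_velocities": joint speeds; "effort": joint torques, N m; "tool_pos": TCP position; "tool_rot": TCP orientation; "force": force on the tool from outside, world axes, zero at the start; "wrist_torque": the same for the moment, N m; "grip_width": finger opening in m; "grasp_force": force on a finger pad.
Only numpy, scipy, OpenCV 4.12 (cv2) and the standard library are available. Lean on these libraries where they do the work, as an engineer would, in place of code of your own. Each camera call takes 0.05 s, during which the arm holds its last target. There are 200 camera calls.

TASK

Pull the parts drawer out to its stop and leave it there, take out the rectangular strainer cover by its lug and leave the round cap in the drawer. Lay the cover on the sloped bolting face of the strainer housing in the tilting stand, edges in line, tilting it until it sits flush all over, and finish while still holding it there with a light push that sinks the sprung housing a little, so that a mate can put in the screws. Do not ram it, turn the housing on its stand or disturb the other things on the bench.

Things in the scene. Friction and masses are not known exactly. Their poses are not given: they have to be found in the camera images.
- cabinet: Low grey one-drawer steel cabinet, fixed on the bench, 220 (x) x 320 (y) x 110 (z) mm; origin at the centre of its underside; the drawer comes out along its own -x (towards the robot). Its place and yaw vary.
- cabinet_drawer0 (a joint): Drawer travel in m: 0 shut, 0.150 at its stop (full out). About 1 to 3 N moves it, and it stays where it is left. Inside it is 175 mm (x) by 278 mm (y), its inner floor is 22 mm above the bench, its side walls end 88 mm and its front panel 98 mm above the bench.
- cabinet_drawer0_handle (a point): Middle of the drawer's bar handle: a level steel bar 11 mm thick, 120 mm long along the cabinet's y, centre line 35 mm in front of the drawer front (clear gap behind the bar 29 mm) and 72 mm above the bench; two thin posts, 51 mm either side of the middle, join it to the front. Same axes as the cabinet.
- cover: Strainer cover, loose in the drawer beside the round cap (either may be on the left): flat rectangular brass plate 84 (x) x 60 (y) x 8 (z) mm with square corners, about 0.3 kg, lying flat. Upright on its middle stands a lug 44 mm long (x), 12 mm thick (y), from 8 to 45 mm above the underside: pinch it across y. Origin at the centre of the underside, z up away from the underside. It looks the same turned by half a turn, and either way round will do.
- round_cap: Round brass cap in the drawer, 66 mm across, 8 mm thick, with the same lug on top as the cover. Stays in the drawer. Origin at the centre of its underside.
- stand: Tilting stand fixed on the bench: steel base 170 (x) x 140 (y) x 14 mm and two blue cheeks 50 mm wide, 10 mm thick, whose outer faces are 126 mm apart and whose tops are 89 mm above the bench, either side (y) of the housing. Origin at the centre of its underside. Place and yaw vary.
- housing: Brass strainer housing carried between the cheeks by a steel cradle on a stiff level pivot along y (its tilt stays put unless pushed very hard). Origin on the pivot, 83 mm above the bench. The tilt differs each time: its z axis leans 14 to 34 degrees from upright towards the stand's -x side (the robot's side). It rides in the cradle on springs, see seat_face. Same axes as seat_face.
- seat_face (a point): Centre of the housing's flat bolting face, 84 (x) x 60 (y) mm like the cover, 45 mm from the housing's origin along z. z: out of the face; y: level; x: up the slope. Pressed along -z it begins to sink at about 5 N (cover's weight included), 2 N more per mm, and bottoms after 6 mm. Seated, the cover's origin is here and its lug stands along this z.
- gauge: Bystander: green round pressure gauge lying on its back, 80 mm across, 30 mm high, with a brass stem.
- basket: Bystander: small brass strainer basket (cup), 52 mm across, 60 mm high.
- elbow: Bystander: copper elbow fitting lying flat, legs 56 mm long, 34 mm high.
- union_nut: Bystander: brass ring nut, 48 mm across, 20 mm high.
Mind the look-alikes: they are no part of the job. Leave any green look-alike of the stand alone.

How it is judged:
By the outcome, as a careful person would: the job done as asked, in the order asked, and still so for the second after the job is handed in, while the arm keeps its last pose, push and grip.
It also fails if it takes over 51 s, if anything falls off the work surface, if the arm or the gripper's body presses on something with over 40 N, if the wrist force passes 120 N, or if a joint passes its speed limit or range.

## Working session

There is one attempt and no reset: what is moved stays moved. The work goes in short steps, Python scripts to look and compute and a tool call to move; the robot and the scene stay as the last step left them, time stands still between calls to the robot, and variables do not carry over. Pictures are saved under pics/ and viewed, at most 10 in all, crops included, and the job is handed in when it is done.

Besides the shell and the picture viewer there is one more tool, called after "Call:" as name(argument=value, ...) on one line, values as JSON. step_arm: Moves the arm, as the interface text tells. Its arguments: {"type":"object","properties":{"steps":{"type":"array","items":{"type":"number"}},"grip_force":{"type":"number"}},"required":["steps"]}

```bash
mkdir -p pics; cat > h.py <<'E'
import numpy as np, cv2
from scipy.spatial.transform import Rotation as Ro
from cell import env
def grab(n,f=None):
    c=env.read_camera(n)
    if f: cv2.imwrite('pics/'+f,c['image'][:,:,::-1])
    return c
def ray(c,u,v):
    d=np.linalg.inv(c['camera_matrix'])@[u,v,1.]; R=np.array(c['R']);t=np.array(c['t'])
    return -R.T@t, R.T@d
def onz(c,u,v,z):
    o,d=ray(c,u,v); return o+d*(z-o[2])/d[2]
def proj(c,X):
    p=np.array(c['camera_matrix'])@(np.array(c['R'])@np.array(X)+c['t']); return p[:2]/p[2]
def tri(c1,p1,c2,p2):
    o1,d1=ray(c1,*p1);o2,d2=ray(c2,*p2)
    s=np.linalg.lstsq(np.c_[d1,-d2],o2-o1,rcond=None)[0]
    a=o1+s[0]*d1;b=o2+s[1]*d2; return (a+b)/2,np.linalg.norm(a-b)
E
python3 - <<'E'
from h import *
o=env.get_obs(); print(o)
for n in('scene','top'):
    c=grab(n); print(n,c['camera_matrix'],-np.array(c['R']).T@c['t'],c['R'])
    cv2.imwrite(f'pics/{n}0.png',cv2.resize(c['image'][:,:,::-1],(800,600),interpolation=cv2.INTER_CUBIC))
    np.savez(n+'0.npz',**c)
E
```

```text
{'time_s': 0.0, 'qpos': array([70.9973218 , 18.43856675, -4.01675173, 83.17468713,  1.29437124,
       78.53929789, -3.2603836 ]), 'joint_velocities': array([-0.03229996,  0.05597405,  0.07754013, -0.06344861,  0.00672805,
        0.0112683 , -0.07192991]), 'effort': array([-2.45021447e-04, -4.91285133e+01, -4.04187161e-01, -3.12530851e+01,
       -6.40695216e-02,  4.37557453e-02,  1.82603908e-04]), 'tool_pos': array([ 0.22020638, -0.61134794,  0.40366881]), 'tool_rot': array([-1.79892659e+02,  4.67414590e-03,  1.98130763e+01]), 'force': array([-0.31722995,  0.5089499 , -1.00130372]), 'wrist_torque': array([-0.01591003,  0.01856851, -0.03589646]), 'grasp_force': 0.0, 'grip_width': 0.0871097770353219}
scene [[395.62478801   0.         253.79401214]
 [  0.         395.62478801 190.85999794]
 [  0.           0.           1.        ]] [0.84216116 0.42776331 0.93201661] [[-8.37669795e-01  5.46176632e-01  6.33299553e-04]
 [ 4.52647077e-01  6.94871685e-01 -5.58805839e-01]
 [-3.05646753e-01 -4.67808111e-01 -8.29298278e-01]]
top [[434.51333929   0.         253.33287642]
 [  0.         434.51333929 187.81561736]
 [  0.           0.           1.        ]] [ 0.24747583 -0.04749719  1.50519565] [[ 4.89061260e-04 -9.99985250e-01  5.40939878e-03]
 [-9.78603144e-01 -1.59160799e-03 -2.05750708e-01]
 [ 2.05756283e-01 -5.19302996e-03 -9.78589487e-01]]
```

View pics/scene0.png

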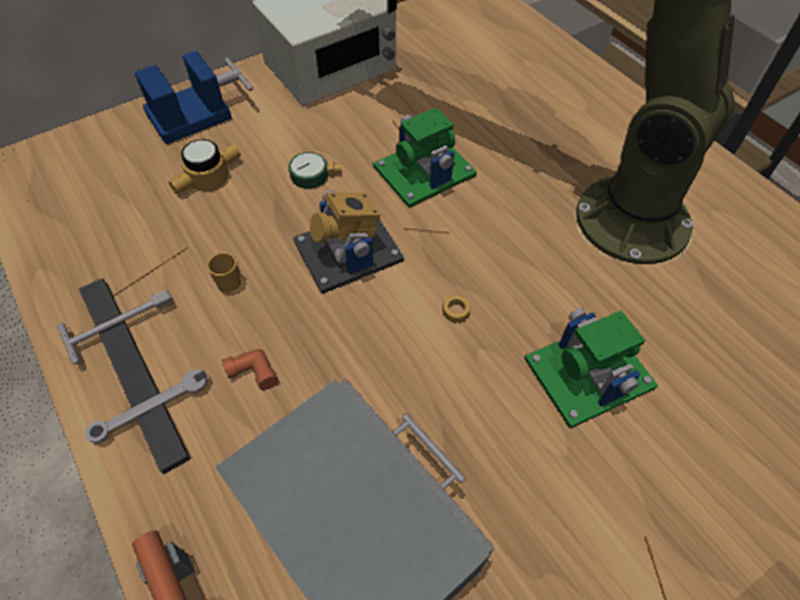

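View pics/top0.png

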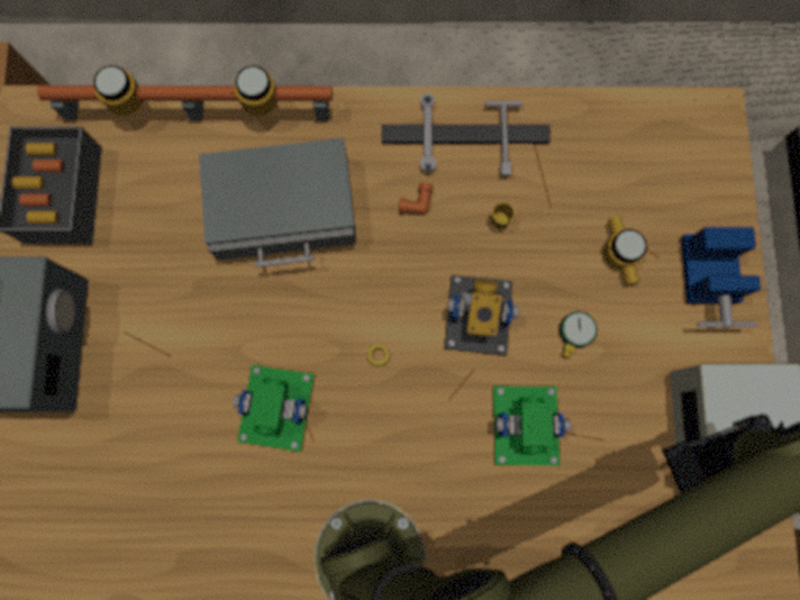

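```bash
python3 - <<'E'
from h import *
s=dict(np.load('scene0.npz'));t=dict(np.load('top0.npz'))
k=.64
a=s['image'][110:195,180:265];b=t['image'][165:235,275:345]
m=np.zeros((400,800,3),np.uint8)
m[:,:400]=cv2.resize(a,(400,400),interpolation=cv2.INTER_CUBIC);m[:,400:]=cv2.resize(b,(400,400),interpolation=cv2.INTER_CUBIC)
cv2.imwrite('pics/crop1.png',m[:,:,::-1])
# handle ends
P=[tri(s,(k*x,k*y),t,(k*u,k*v)) for x,y,u,v in[(405,418,260,264),(462,480,311,258)]]
P=[ (onz(s,k*405,k*418,.072),onz(t,k*260,k*264,.072)),(onz(s,k*462,k*480,.072),onz(t,k*311,k*258,.072))]
print(P)
for u,v in[(200,153),(345,140),(355,232)]:print(onz(t,k*u,k*v,.11))
for u,v in[(345,381),(218,467),(491,549)]:print(onz(s,k*u,k*v,.11))
for n,(u,v) in dict(b1=(453,276),b2=(513,281),b3=(508,354),b4=(445,348)).items(): print(n,onz(t,k*u,k*v,.014))
for n,u,v in[('gauge',578,330),('nut',378,355),('basket',502,215),('elbow',425,205),('greenR',527,425),('greenL',275,407)]: print(n,onz(t,k*u,k*v,.02).round(3))
E
```

```text
[(array([0.63175116, 0.1290041 , 0.072     ]), array([0.61380469, 0.24031414, 0.072     ])), (array([0.61604651, 0.24975901, 0.072     ]), array([0.62749822, 0.12983871, 0.072     ]))]
[0.85472544 0.37448635 0.11      ]
[0.88623584 0.05729368 0.11      ]
[0.67508786 0.03254704 0.11      ]
[0.68290841 0.04565391 0.11      ]
[0.89229854 0.06294682 0.11      ]
[0.64753856 0.34799914 0.11      ]
b1 [ 0.60150754 -0.18446019  0.014     ]
b2 [ 0.5901614 -0.3196489  0.014    ]
b3 [ 0.42500099 -0.30282405  0.014     ]
b4 [ 0.43813269 -0.16403599  0.014     ]
gauge [ 0.478 -0.459  0.02 ]
nut [ 0.422 -0.016  0.02 ]
basket [ 0.744 -0.299  0.02 ]
elbow [ 0.768 -0.122  0.02 ]
greenR [ 0.271 -0.338  0.02 ]
greenL [0.309 0.205 0.02 ]
```

View pics/crop1.png

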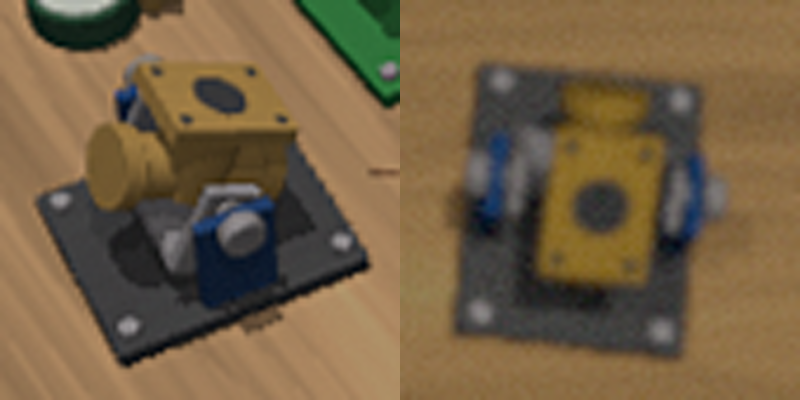

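```bash
cat >> h.py <<'E'
def go(xyz,yaw,o=None):
    "print shift in tool axes (after the turn) in mm, and turn about tool z"
    o=o or env.get_obs(); R0=Ro.from_euler('xyz',o['tool_rot'],degrees=True)
    p=np.array(o['tool_pos']); dy=(yaw-o['tool_rot'][2]+180)%360-180
    R=Ro.from_euler('xyz',[180,0,yaw],degrees=True)
    d=R.inv().apply(np.array(xyz)-p)*1e3
    print('at',p.round(4),o['tool_rot'].round(2),'turn z %.1f'%-dy,'shift',d.round(1),'F',o['force'].round(1),'t',round(o['time_s'],2),'w',round(o['grip_width'],4))
E
python3 - <<'E'
from h import *
s=dict(np.load('scene0.npz'));t=dict(np.load('top0.npz'))
A=lambda x,y:((x+.5)*85/400-.5+180,(y+.5)*85/400-.5+110)
B=lambda x,y:((x-400+.5)*70/400-.5+275,(y+.5)*70/400-.5+165)
C={}
for n,a,b in[('++',(175,135),(555,125)),('+-',(135,62),(665,133)),('-+',(297,131),(538,272)),('--',(253,66),(645,283))]:
    C[n],e=tri(s,A(*a),t,B(*b)); print(n,C[n].round(4),round(e,4))
ct=sum(C.values())/4; x=(C['++']+C['+-']-C['-+']-C['--'])/2; y=(C['++']+C['-+']-C['+-']-C['--'])/2
print('ctr',ct,'x',x,np.linalg.norm(x),'tilt',np.degrees(np.arcsin(x[2]/np.linalg.norm(x))),'y',y,np.linalg.norm(y))
print('yaw',np.degrees(np.arctan2(x[1],x[0])),np.degrees(np.arctan2(-y[0],y[1])))
go([.622,.187,.40],96.2)
E
```

```text
++ [ 0.5401 -0.2111  0.1412] 0.003
+- [ 0.5337 -0.2712  0.144 ] 0.0005
-+ [ 0.4631 -0.2047  0.103 ] 0.0048
-- [ 0.4569 -0.2656  0.1008] 0.0039
ctr [ 0.49845064 -0.23817446  0.12227225] x [ 0.07691163 -0.00600334  0.04067089] 0.08720986195143135 tilt 27.79804717452645 y [ 0.00635664  0.06052833 -0.00032027] 0.06086204529714153
yaw -4.463177271028084 -5.995186933683154
at [ 0.2202 -0.6114  0.4038] [-1.799e+02  1.000e-02  1.982e+01] turn z -76.4 shift [750.3 485.7   3.8] F [ 0.4  0.2 -0.4] t 0.1 w 0.0869
```

Call:
step_arm(steps=[0.3, 0, 0, 0, -10, 0.3, 0, 0, 0, -10, 0.3, 0, 0, 0, -10, 0.3, 0, 0, 0, -10, 0.3, 0, 0, 0, -10, 0.3, 0, 0, 0, -10, 0.3, 0, 0, 0, -10, 0.3, 0, 0, 0, -6.4])

```text
time_s: 1.1
tool_pos: [0.2202, -0.6115, 0.4041]
tool_rot: [-180.0, -0.1, 96.4]
force: [-0.4, 0.3, 0.1]
grip_width: 0.0271
grasp_force: 0.0
```

Call:
step_arm(steps=[0.3, 46.9, 30.4, 0, 0, 0.3, 46.9, 30.4, 0, 0, 0.3, 46.9, 30.4, 0, 0, 0.3, 46.9, 30.4, 0, 0, 0.3, 46.9, 30.4, 0, 0, 0.3, 46.9, 30.4, 0, 0, 0.3, 46.9, 30.4, 0, 0, 0.3, 46.9, 30.4, 0, 0, 0.3, 46.9, 30.4, 0, 0, 0.3, 46.9, 30.4, 0, 0, 0.3, 46.9, 30.4, 0, 0])

```text
time_s: 2.48
tool_pos: [0.4972, -0.0609, 0.4046]
tool_rot: [-180.0, 0.0, 96.2]
force: [0.5, -1.3, -0.1]
grip_width: 0.0261
grasp_force: 0.0
```

Call:
step_arm(steps=[0.3, 46.9, 30.4, 0, 0, 0.3, 46.9, 30.4, 0, 0, 0.3, 46.9, 30.4, 0, 0, 0.3, 46.9, 30.4, 0, 0, 0.3, 30, 20, 0, 0, 0.3, 16, 10, 0, 0, 0.3, 0, 0, 0, 0])

```text
time_s: 3.35
tool_pos: [0.6221, 0.1879, 0.4038]
tool_rot: [-179.9, -0.1, 96.4]
force: [0.3, 0.7, -1.6]
grip_width: 0.0266
grasp_force: 0.0
```

```bash
python3 - <<'E'
from h import *
go([.622,.187,.244],96.2)
s=grab('scene');m=np.zeros((400,400,3))
o=env.get_obs();g=o['tool_pos']-[0,0,.164];print(proj(s,g),proj(s,[.622,.187,.072]))
cv2.imwrite('pics/h1.png',cv2.resize(s['image'][200:370,200:360][:,:,::-1],(560,595),interpolation=cv2.INTER_CUBIC))
E
```

```text
at [0.6221 0.1879 0.4038] [-1.799e+02 -7.000e-02  9.639e+01] turn z 0.2 shift [ -0.9  -0.2 159.8] F [ 0.3  0.7 -1.6] t 3.35 w 0.0266
[281.12297505 253.51656733] [276.99570971 285.48902054]
```

View pics/h1.png

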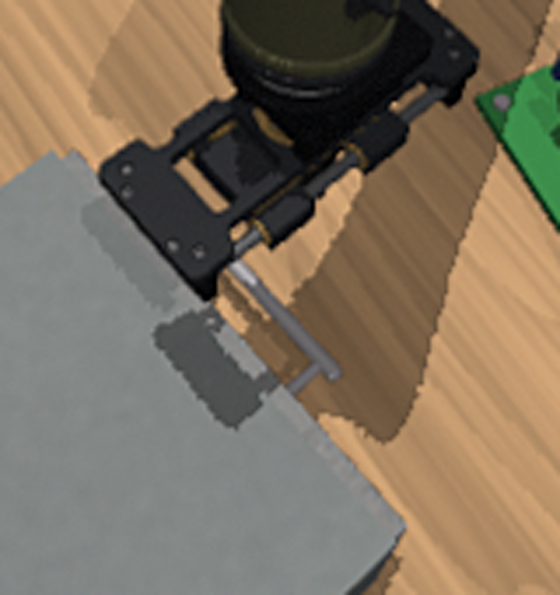

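Call:
step_arm(steps=[0.3, 0, 0, 40, 0, 0.3, 0, 0, 40, 0, 0.3, 0, 0, 25, 0, 0.3, 0, 0, 15, 0, 0.3, 0, 0, 10, 0, 0.3, 0, 0, 10, 0, 0.3, 0, 0, 10, 0])

```text
time_s: 4.28
tool_pos: [0.6226, 0.1862, 0.2549]
tool_rot: [179.9, -0.0, 96.2]
force: [0.4, -0.1, 0.3]
grip_width: 0.0258
grasp_force: 0.0
```

Call:
step_arm(steps=[0.3, 0, 0, 10, 0, 0, 0, 0, 0, 0, 0, 0, 0, 0, 0, 0, 0, 0, 0, 0], grip_force=15)

```text
time_s: 4.78
tool_pos: [0.6219, 0.1864, 0.245]
tool_rot: [-179.9, 0.0, 96.2]
force: [-2.3, -0.9, 1.1]
grip_width: 0.0108
grasp_force: 15.0
```

Call:
step_arm(steps=[0, 0, -5, 0, 0, 0, 0, -12, 0, 0, 0, 0, -18, 0, 0, 0, 0, -20, 0, 0, 0, 0, -20, 0, 0, 0, 0, -20, 0, 0, 0, 0, -20, 0, 0, 0, 0, -15, 0, 0, 0, 0, -10, 0, 0, 0, 0, -6, 0, 0, 0, 0, -2, 0, 0, 0, 0, 0, 0, 0])

```text
time_s: 6.28
tool_pos: [0.4751, 0.1687, 0.2449]
tool_rot: [-180.0, 0.2, 96.1]
force: [-0.1, -5.0, 3.4]
grip_width: 0.0102
grasp_force: 15.0
```

Call:
step_arm(steps=[0, 0, -2, 0, 0, 0, 0, -2, 0, 0, 0, 0, 0, 0, 0])

```text
time_s: 6.65
tool_pos: [0.4724, 0.1682, 0.2449]
tool_rot: [179.8, 0.1, 96.1]
force: [5.5, -4.7, -2.6]
grip_width: 0.0107
grasp_force: 15.0
```

Call:
step_arm(steps=[0, 0, -1, 0, 0, 0, 0, 0, 0, 0, 0.3, 0, 0, 0, 0, 0.3, 0, 0, 0, 0, 0.3, 0, 0, -20, 0, 0.6, 0, 0, -50, 0, 1, -40, 0, -60, 0, 1, -60, 0, -10, 0, 1, -60, 0, 0, 0, 1, -60, 0, 0, 0, 1, 0, 0, 0, 0])

```text
time_s: 8.02
tool_pos: [0.4934, -0.0487, 0.3777]
tool_rot: [180.0, 0.1, 95.7]
force: [-0.4, 1.4, -0.3]
grip_width: 0.0783
grasp_force: 0.0
```

```bash
python3 - <<'E'
from h import *
s=grab('scene');t=grab('top');np.savez('scene1.npz',**s);np.savez('top1.npz',**t)
m=np.zeros((450,800,3),np.uint8)
m[:,:400]=cv2.resize(s['image'][230:380,190:340],(400,450)) if 0 else cv2.resize(s['image'][200:380,190:350],(400,450),interpolation=cv2.INTER_CUBIC)
m[:,400:]=cv2.resize(t['image'][135:225,130:210],(400,450),interpolation=cv2.INTER_CUBIC)
cv2.imwrite('pics/d1.png',m[:,:,::-1])
go([0,0,0],96)
E
```

```text
at [ 0.4934 -0.0432  0.3776] [ 1.7994e+02 -5.0000e-02  9.6190e+01] turn z 0.2 shift [  94.6 -486.2  377.6] F [-0.3  0.2  0.4] t 8.12 w 0.0836
```

View pics/d1.png

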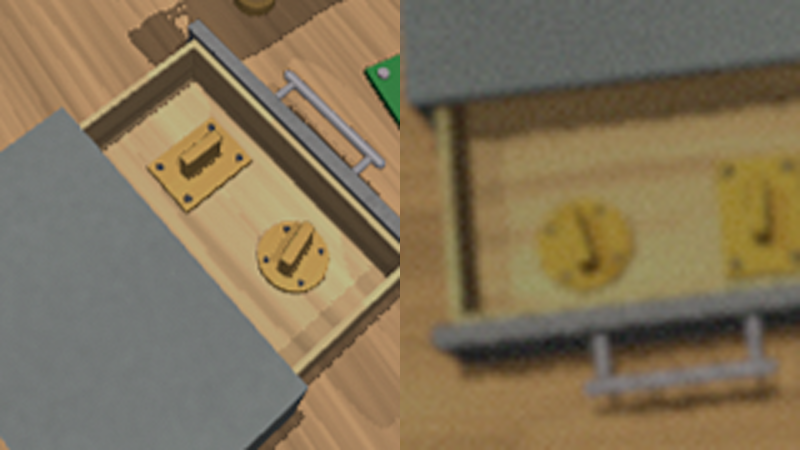

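```bash
python3 - <<'E'
from h import *
s=dict(np.load('scene1.npz'));t=dict(np.load('top1.npz'))
A=lambda x,y:((x+.5)/2.5-.5+190,(y+.5)/2.5-.5+200)
P=[onz(s,*A(*q),.030) for q in[(145,167),(212,120),(253,160),(187,213)]]
for p in P: print(p.round(4))
print([round(np.linalg.norm(P[i]-P[(i+1)%4]),4) for i in range(4)])
print('ctr',np.mean(P,0))
for a,b in((0,1),(1,2),(3,2),(0,3)):
    d=P[b]-P[a];print(a,b,np.degrees(np.arctan2(d[1],d[0])))
# top view cross-check
m=t['image'][150:210,260:320]
cv2.imwrite('pics/x.png',m)
print('proj ctr in top',proj(t,np.mean(P,0)),'edges',proj(t,P[0]),proj(t,P[1]),proj(t,P[2]),proj(t,P[3]))
print('drawer front inner (scene) ',onz(s,*A(205,75),.098))
for q in((180,163),(222,138)):print(onz(s,*A(*q),.067))
E
```

```text
[0.6435 0.0969 0.03  ]
[0.5601 0.0912 0.03  ]
[0.551  0.1484 0.03  ]
[0.6352 0.1579 0.03  ]
[np.float64(0.0836), np.float64(0.058), np.float64(0.0847), np.float64(0.0615)]
ctr [0.59744255 0.12360611 0.03      ]
0 1 -176.07088429748376
1 2 98.98824536291933
3 2 -173.6008549868559
0 3 97.70663046227264
proj ctr in top [202.01114466 176.56264038] edges [209.9495704  163.80424625] [211.09632169 187.06741859] [194.50485303 189.59867804] [192.48835666 166.04940387]
drawer front inner (scene)  [0.55999398 0.07414128 0.098     ]
[0.62200859 0.12500951 0.067     ]
[0.57440448 0.12564549 0.067     ]
```

Call:
step_arm(steps=[0.55, 0, 0, 0, 10, 0.55, 0, 0, 0, 10, 0.55, 0, 0, 0, 10, 0.55, 0, 0, 0, 10, 0.55, 0, 0, 0, 10, 0.55, 0, 0, 0, 10, 0.55, 0, 0, 0, 10, 0.55, 0, 0, 0, 10, 0.55, 0, 0, 0, 10, 0.55, 0, 0, 0, 0])

```text
time_s: 9.38
tool_pos: [0.4935, -0.0414, 0.3773]
tool_rot: [-180.0, -0.0, 6.5]
force: [0.1, -0.2, 0.2]
grip_width: 0.0476
grasp_force: 0.0
```

```bash
python3 -c "
from h import *
go([.5955,.1225,.377],6)"
```

```text
at [ 0.4935 -0.0414  0.3773] [-1.7999e+02 -3.0000e-02  6.5500e+00] turn z 0.5 shift [ 118.6 -152.3    0.3] F [ 0.1 -0.2  0.2] t 9.38 w 0.0476
```

Call:
step_arm(steps=[0.55, 20, -25, 0, 0, 0.55, 32, -41, 0, 0, 0.55, 32, -41, 0, 0, 0.55, 24, -31, 15, 0, 0.55, 10.6, -14.3, 30, 0.5, 0.55, 0, 0, 30, 0, 0.55, 0, 0, 0, 0])

```text
time_s: 10.25
tool_pos: [0.5936, 0.1214, 0.2998]
tool_rot: [-180.0, 0.3, 6.0]
force: [-0.6, -0.7, -0.3]
grip_width: 0.048
grasp_force: 0.0
```

```bash
python3 - <<'E'
from h import *
s=grab('scene');t=grab('top')
go([.5955,.1225,.220],6)
m=np.zeros((500,800,3),np.uint8)
m[:,:400]=cv2.resize(s['image'][210:310,230:310],(400,500),interpolation=cv2.INTER_CUBIC)
m[:,400:]=cv2.resize(t['image'][140:215,160:220],(400,500),interpolation=cv2.INTER_CUBIC)
cv2.imwrite('pics/c1.png',m[:,:,::-1])
E
```

```text
at [0.5949 0.1211 0.3028] [-1.7997e+02 -4.0000e-02  5.8500e+00] turn z -0.1 shift [ 0.7 -1.3 82.8] F [-0.5  0.4  0.5] t 10.35 w 0.048
```

View pics/c1.png

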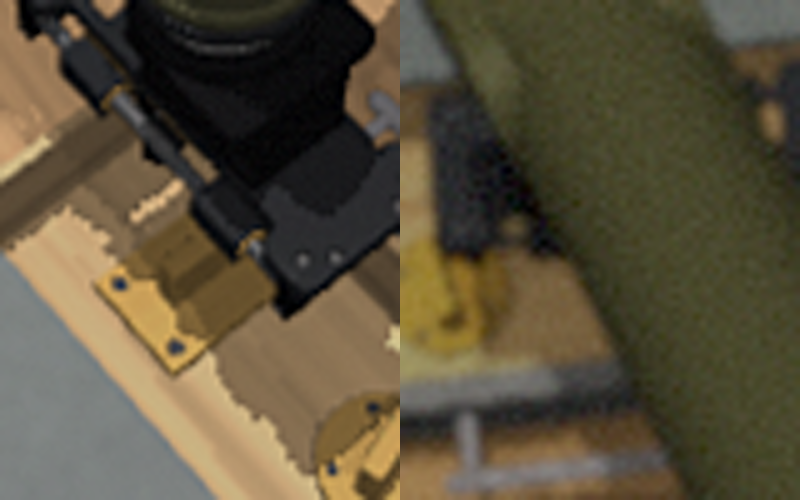

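Call:
step_arm(steps=[0.55, 0.5, -1.3, 20, 0, 0.55, 0, 0, 20, 0, 0.55, 0, 0, 15, 0, 0.55, 0, 0, 12, 0, 0.55, 0, 0, 8, 0, 0.55, 0, 0, 7.5, 0, 0.55, 0, 0, 0, 0])

```text
time_s: 11.22
tool_pos: [0.5951, 0.1217, 0.2188]
tool_rot: [180.0, 0.0, 5.7]
force: [0.1, -0.4, 0.6]
grip_width: 0.0478
grasp_force: 0.0
```

Call:
step_arm(steps=[0.1, 0, 0, 0, 0, 0.1, 0, 0, 0, 0, 0, 0, 0, 0, 0, 0, 0, 0, 0, 0], grip_force=20)

```text
time_s: 11.72
tool_pos: [0.5953, 0.1218, 0.2194]
tool_rot: [180.0, -0.0, 5.7]
force: [-0.0, 0.3, -0.4]
grip_width: 0.0155
grasp_force: 0.0
```

Call:
step_arm(steps=[0, 0, 0, -5, 0, 0, 0, 0, -10, 0, 0, 0, 0, -20, 0, 0, 0, 0, -30, 0, 0, 0, 0, -35, 0, 0, 0, 0, -35, 0, 0, 0, 0, -10, 0])

```text
time_s: 12.6
tool_pos: [0.5957, 0.1225, 0.3679]
tool_rot: [180.0, -0.3, 5.7]
force: [0.2, 0.3, -3.9]
grip_width: 0.012
grasp_force: 20.0
```

```bash
python3 - <<'E'
from h import *
s=grab('scene')
go([.4985,-.2382,.36],-5.5)
cv2.imwrite('pics/c2.png',cv2.resize(s['image'][150:310,200:360][:,:,::-1],(600,600),interpolation=cv2.INTER_CUBIC))
E
```

```text
at [0.5956 0.1223 0.3675] [179.98  -0.27   5.72] turn z 11.2 shift [-62.1 368.2   7.5] F [-0.1 -0.  -2.9] t 12.65 w 0.0119
```

View pics/c2.png

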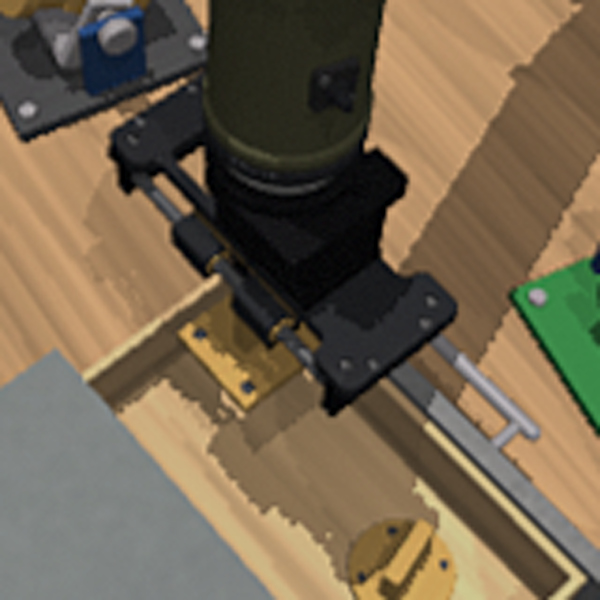

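```bash
python3 - <<'E'
from h import *
s=grab('scene')
A=lambda x,y:((x+.5)/3.75-.5+200,(y+.5)/3.75-.5+150)
a,b=[onz(s,*A(*q),.178) for q in((180,330),(245,410))]
d=b-a;print(a,b,np.linalg.norm(d),np.degrees(np.arctan2(-d[0],d[1])))
o=env.get_obs();y=np.radians(5.9);ex=np.array([np.cos(y),np.sin(y),0]);ey=np.array([-ex[1],ex[0],0])
r=(a+b)/2-o['tool_pos'];print('along x',r@ex,'y',r@ey)
E
```

```text
[0.64081948 0.09583055 0.178     ] [0.63735399 0.15665172 0.178     ] 0.060919816081413045 3.261099669645721
along x 0.043930355139181046 y -0.0003078270989940828
```

Call:
step_arm(steps=[0, 0, 0, 0, 5.7, 0, 0, 0, 0, 5.5, 0, -8, 46, 0, 0, 0, -8, 46, 0, 0, 0, -8, 46, 0, 0, 0, -8, 46, 0, 0, 0, -8, 46, 0, 0, 0, -8, 46, 0, 0, 0, -8, 46, 0, 0, 0, -6, 30, 0, 0, 0, -2, 12, 0, 0])

```text
time_s: 14.08
tool_pos: [0.4953, -0.2366, 0.3624]
tool_rot: [-180.0, 0.2, -5.7]
force: [-0.6, 1.4, -3.7]
grip_width: 0.0114
grasp_force: 20.0
```

```bash
python3 -c "
from h import *
go([.4937,-.2375,.3495],-5.7)
o=env.get_obs();print(o['qpos'].round(0))"
```

```text
at [ 0.4953 -0.2366  0.3624] [-179.96    0.18   -5.69] turn z 0.0 shift [-1.5  1.1 12.9] F [-0.6  1.4 -3.7] t 14.07 w 0.0114
[ 57.  11. -38. 100.   7.  72. -78.]
```

Call:
step_arm(steps=[0, -1.5, 1, 8, 0, 0, 0, 0, 5, 0, 0, 0, 0, 0, 0, 0, 0, 0, 0, 0], grip_force=10)

```text
time_s: 14.58
tool_pos: [0.4956, -0.2343, 0.3513]
tool_rot: [-180.0, -0.0, -5.4]
force: [-0.4, 0.8, -2.5]
grip_width: 0.012
grasp_force: 10.0
```

```bash
python3 - <<'E'
from h import *
s=grab('scene');t=grab('top')
go([.4937,-.2375,.3495],-5.7)
m=np.zeros((500,800,3),np.uint8)
m[:,:500]=cv2.resize(s['image'][95:195,170:270],(500,500),interpolation=cv2.INTER_CUBIC)
m[:,500:]=cv2.resize(t['image'][160:245,285:336],(300,500),interpolation=cv2.INTER_CUBIC)
cv2.imwrite('pics/p1.png',m[:,:,::-1])
E
```

```text
at [ 0.4954 -0.2348  0.3515] [ 1.7998e+02 -3.0000e-02 -5.4400e+00] turn z 0.3 shift [-1.5  2.9  2. ] F [ 0.5 -1.  -3.2] t 14.68 w 0.0115
```

View pics/p1.png

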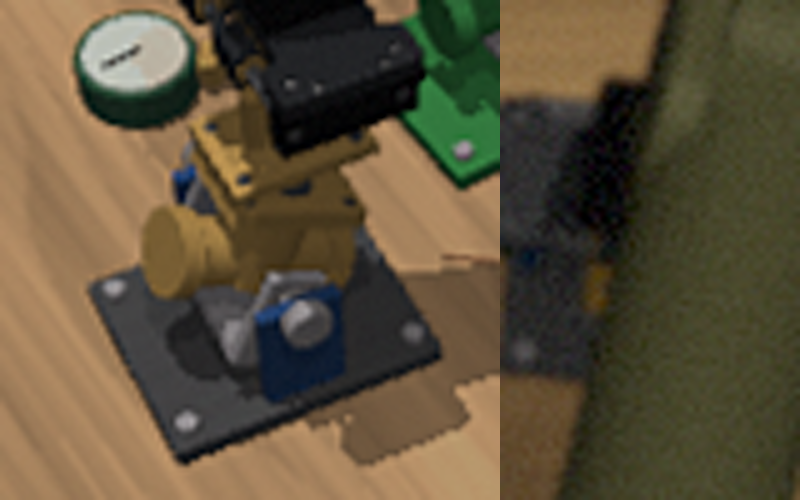

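```bash
python3 - <<'E'
from h import *
s=grab('scene');o=env.get_obs();T=o['tool_pos'];print(T)
q=lambda X:((proj(s,X)-[170,95]+.5)*5-.5).round(0)
def fr(y): y=np.radians(y);ex=np.array([np.cos(y),np.sin(y),0]);return ex,np.array([-ex[1],ex[0],0])
ex,ey=fr(-5.45)
for a,b in((1,1),(1,-1),(-1,1)):
  print('cover pred',a,b,q(T+.042*a*ex+.03*b*ey-[0,0,.1894]),'underside',q(T+.042*a*ex+.03*b*ey-[0,0,.1974]))
ex,ey=fr(-5.7);th=np.radians(27.8);fx=ex*np.cos(th)+[0,0,np.sin(th)];C=np.array([.4985,-.2382,.1225])
for a,b in((1,1),(1,-1),(-1,1)): print('face pred',a,b,q(C+.042*a*fx+.03*b*ey))
A=lambda x,y:((x+.5)/5-.5+170,(y+.5)/5-.5+95)
for p in((190,130),(240,198),(380,143)): print('obs cover corner at z',onz(s,*A(*p),T[2]-.1894))
for a in(1,):print((T+.042*ex+.03*ey),(T+.042*ex-.03*ey),T-.042*ex+.03*ey)
E
```

```text
[ 0.49537831 -0.23499292  0.35154411]
cover pred 1 1 [238. 195.] underside [239. 205.]
cover pred 1 -1 [191. 120.] underside [192. 131.]
cover pred -1 1 [382. 140.] underside [382. 150.]
face pred 1 1 [241. 216.]
face pred 1 -1 [195. 142.]
face pred -1 1 [368. 217.]
obs cover corner at z [ 0.53824816 -0.26287141  0.16214411]
obs cover corner at z [ 0.54026565 -0.20645539  0.16214411]
obs cover corner at z [ 0.45844492 -0.19963688  0.16214411]
[ 0.54015024 -0.20931269  0.35154411] [ 0.53419105 -0.26901602  0.35154411] [ 0.45656557 -0.20096983  0.35154411]
```

Call:
step_arm(steps=[0, -1.5, 3.5, 4, 0.3, 0, 0, 0, 3, 0, 0, 0, 0, 2, 0, 0, 0, 0, 1, 0, 0, 0, 0, 0, 0], grip_force=8)

```text
time_s: 15.35
tool_pos: [0.4933, -0.2386, 0.3412]
tool_rot: [180.0, 0.0, -5.8]
force: [0.3, -0.6, -3.8]
grip_width: 0.0121
grasp_force: 8.0
```

Call:
step_arm(steps=[0, 0, 0, 1, 0, 0, 0, 0, 1, 0, 0, -0.7, 0, 1, 0, 0, -0.7, 0, 1, 0, 0, 0, 0, 0, 0])

```text
time_s: 15.98
tool_pos: [0.4918, -0.2385, 0.3373]
tool_rot: [180.0, 0.0, -5.8]
force: [-1.7, -0.2, -0.0]
grip_width: 0.0121
grasp_force: 8.0
```

Call:
step_arm(steps=[0, -1.3, 0, 2, 0, 0, -1.2, 0, 2, 0, 0, -1.2, 0, 2, 0, 0, -1.2, 0, 2, 0, 0, 0, 0, 0, 0])

```text
time_s: 16.6
tool_pos: [0.4869, -0.2381, 0.329]
tool_rot: [180.0, 0.0, -5.8]
force: [0.9, 0.2, -3.1]
grip_width: 0.0121
grasp_force: 8.0
```

Call:
step_arm(steps=[0, -1, 0, 2.1, 0, 0, -0.9, 0, 2.1, 0, 0, -0.9, 0, 2.2, 0, 0, -0.8, 0, 2.2, 0, 0, 0, 0, 0, 0])

```text
time_s: 17.23
tool_pos: [0.4832, -0.2377, 0.3203]
tool_rot: [-180.0, 0.1, -5.8]
force: [0.3, -0.2, -2.7]
grip_width: 0.0121
grasp_force: 8.0
```

```bash
python3 - <<'E'
from h import *
s=grab('scene');go([.4830,-.2382,.316],-5.7)
cv2.imwrite('pics/p2.png',cv2.resize(s['image'][95:195,170:290][:,:,::-1],(720,600),interpolation=cv2.INTER_CUBIC))
E
```

```text
at [ 0.4832 -0.2376  0.3203] [-1.7999e+02  6.0000e-02 -5.7900e+00] turn z -0.1 shift [-0.1  0.6  4.3] F [ 0.4  0.1 -3.2] t 17.27 w 0.0117
```

View pics/p2.png

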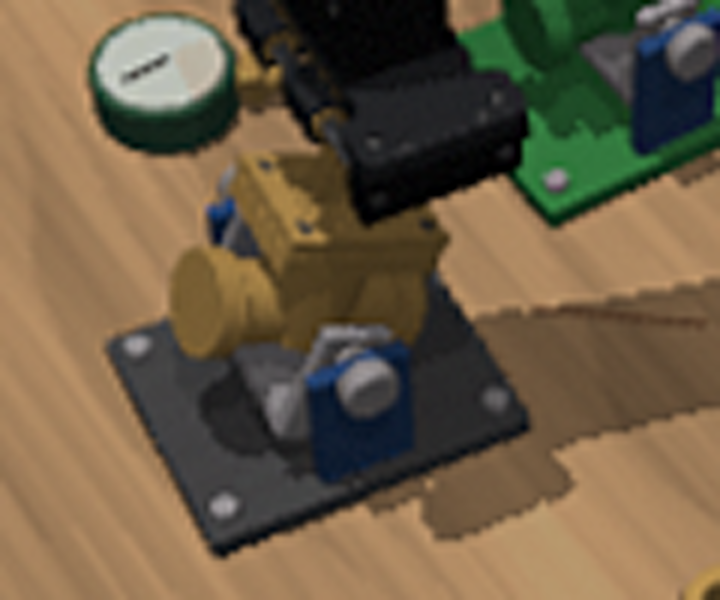

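Call:
step_arm(steps=[0, -0.4, 0, 2, 0, 0, -0.2, 0, 1.5, 0, 0, 0, 0, 0, 0])

```text
time_s: 17.65
tool_pos: [0.4833, -0.2375, 0.3181]
tool_rot: [180.0, -0.1, -5.8]
force: [-0.7, 1.5, 4.9]
grip_width: 0.0122
grasp_force: 8.0
```

```bash
python3 - <<'E'
from h import *
s=dict(np.load('scene0.npz'))
q=lambda X:((proj(s,X)-[170,95]+.5)*6-.5).round(1)
y=np.radians(-5.7);ex=np.array([np.cos(y),np.sin(y),0]);ey=np.array([-ex[1],ex[0],0])
th=np.radians(27.8);fx=ex*np.cos(th)+[0,0,np.sin(th)];n=np.cross(fx,ey);C=np.array([.4985,-.2382,.1225])
for a,b in((1,1),(1,-1),(-1,1)): X=C+.042*a*fx+.03*b*ey;print(a,b,q(X),q(X+.008*n)-q(X))
print('1mm along fx',q(C+.01*fx)/10-q(C)/10,'1mm y',(q(C+.01*ey)-q(C))/10,'n',(q(C+.01*n)-q(C))/10)
print(env.get_obs()['wrist_torque'])
E
```

```text
1 1 [288.7 258.9] [  6.6 -13.8]
1 -1 [233.8 170.3] [  6.1 -13.8]
-1 1 [441.3 259.9] [  6.9 -13.1]
1mm along fx [-1.81 -0.04] 1mm y [0.94 1.44] n [ 0.82 -1.68]
[ 0.13560449  0.09599192 -0.06407865]
```

Call:
step_arm(steps=[0, 0.3, 0, 0.5, 0, 0, 0, 0, 0, 0, 0, 0, 0, 0, 0])

```text
time_s: 18.02
tool_pos: [0.4836, -0.2375, 0.3176]
tool_rot: [180.0, -0.1, -5.8]
force: [-1.2, 1.6, 5.5]
grip_width: 0.0119
grasp_force: 8.0
```

```bash
python3 - <<'E'
from h import *
s=grab('scene');go([.4830,-.2382,.316],-5.7);np.savez('scene2.npz',**s)
s0=dict(np.load('scene0.npz'))
f=lambda im:cv2.resize(im[115:150,203:253],(800,560),interpolation=cv2.INTER_CUBIC)[:,:,::-1]
m=np.zeros((600,800,3),np.uint8)
a=cv2.resize(s['image'][112:147,203:253],(800,560),interpolation=cv2.INTER_CUBIC)[:,:,::-1].copy()
q=lambda u,v:(int((u-203+.5)*16),int((v-112+.5)*16))
for u,v in((216.8,138.3),(242.7,137.4),(208.3,122.8)): cv2.drawMarker(a,q(u,v),(255,0,255),0,10,1)
cv2.imwrite('pics/p3.png',a)
E
```

```text
at [ 0.4836 -0.2375  0.3176] [ 1.7996e+02 -7.0000e-02 -5.7800e+00] turn z -0.1 shift [-0.5  0.7  1.6] F [-0.8 -0.1  6.7] t 18.07 w 0.012
```

View pics/p3.png

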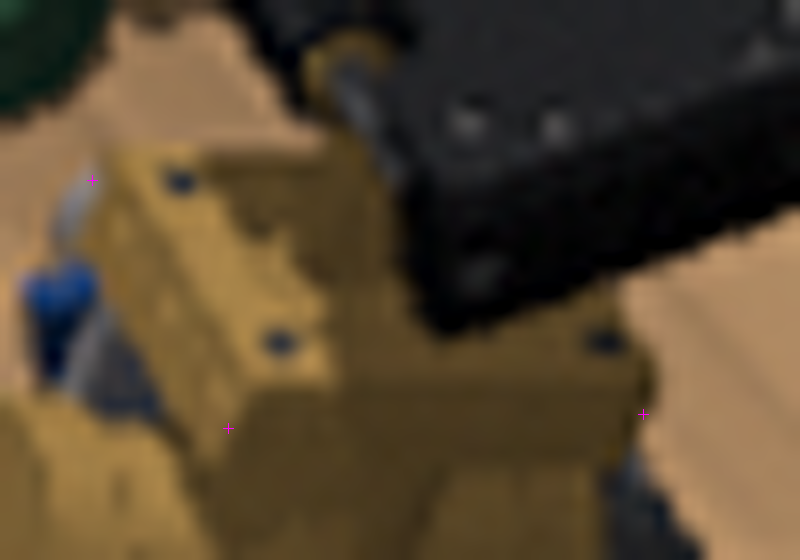

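Call:
step_arm(steps=[0, 0, 0, 0, 0, 0, 0, 0, 0, 0, 0, 0, 0, 0, 0, 0, 0, 0, 0, 0])

```text
time_s: 18.58
tool_pos: [0.4836, -0.2375, 0.3176]
tool_rot: [180.0, -0.1, -5.8]
force: [-0.7, 1.4, 6.2]
grip_width: 0.0119
grasp_force: 8.0
```

```bash
python3 - <<'E'
from h import *
s=grab('scene');s0=dict(np.load('scene0.npz'))
go([.4830,-.2382,.316],-5.7)
# brass/wood silhouette at the low (-x,+y) end: cover rows vs flange rows, compare with flange before
for im in(s0['image'],s['image']):
    g=im[132:144,236:250].astype(int)
    sat=(g[:,:,0]-g[:,:,2])/np.maximum(g.max(2),1)
    print((sat*100).astype(int))
# drawer / bystander change: fraction of changed pixels near drawer since scene1
d=np.abs(s['image'].astype(int)-dict(np.load('scene1.npz'))['image']).max(2)>40
print('changed in drawer front/handle area',d[200:300,300:360].mean())
E
```

```text
at [ 0.4836 -0.2375  0.3176] [ 1.7996e+02 -8.0000e-02 -5.7800e+00] turn z -0.1 shift [-0.5  0.7  1.6] F [-1.1  0.9  7. ] t 18.62 w 0.0117
[[ 57  57  57  58  51  44  43  42  44  44  45  44  43  44]
 [ 57  57  57  58  57  48  43  43  43  43  43  44  43  44]
 [ 56  56  51  46  53  54  45  43  44  43  43  44  44  44]
 [ 56  57  52  15   8  54  50  43  43  43  44  44  43  44]
 [ 56  57  55  52  50  56  57  49  44  43  44  44  44  44]
 [ 57  56  58  58  57  59  60  48  44  43  43  44  43  44]
 [ 61  60  60  59  58  60  63  45  43  43  43  44  43  44]
 [ 57  60  58  60  59  64  54  45  44  44  43  43  44  44]
 [ 57  59  59  59  47  42  15  42  45  45  44  44  44  44]
 [ 58  57  60  61  40   9 -12  32  45  45  44  43  43  43]
 [ 57  59  60  61  41   1  -9  10  39  44  45  44  43  43]
 [ 59  57  58  62  50   6  -6 -11   3  44  45  44  44  43]]
[[ 57  57  57  51  47  56  47  43  43  43  44  43  43  44]
 [ 57  57  57  52   0   0  52  47  43  43  43  43  44  44]
 [ 59  57  59  56  53  51  59  57  44  43  43  44  44  43]
 [ 58  59  56  58  58  60  59  60  45  43  43  44  43  44]
 [ 58  56  58  57  58  56  57  63  45  43  43  43  44  43]
 [ 57  56  58  56  56  59  61  52  44  43  43  44  43  43]
 [ 59  59  58  59  58  61  65  44  42  43  43  43  43  43]
 [ 58  58  59  60  57  62  52  45  44  43  43  43  43  43]
 [ 59  57  58  58  61  66  16  41  45  43  44  44  44  43]
 [ 59  57  58  61  47  31  -9  30  44  44  43  43  44  43]
 [ 59  58  57  59  40 -15 -14  17  40  45  43  44  43  43]
 [ 58  56  58  60  48   4  -9 -18  12  44  45  45  44  43]]
changed in drawer front/handle area 0.0365
```

```bash
python3 -c "
from h import *
print(env.sign_off())"
```

```text
the job is handed in; nothing more can be done
None
```

The job is handed in at 18.6 s: drawer out at its stop with the round cap still in it. The arm is holding the cover on the sloped face, flush and in line to about 1–2 mm as far as the camera shows, with a light push (about 9 N, roughly 2 mm of sink worked out from the force).

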